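# Seat the bead of a scooter tyre: swing the restraint over, hold the air lever on blast

### The job

Seat the tyre on this scooter wheel, pushing with the fingers only. First push the black restraint arm round over the wheel until it stops above the hub, then push the hand lever of the blue air station from its green mark past the yellow detent and on to the second stop at the red mark, and finish while still holding it there, because it springs back if let go. Pinch and lift nothing, do not force the arm or the lever, and leave the wheel and the things lying about where they are.

Things in the scene. Friction and masses are not known exactly. Their poses are not given: they have to be found in the camera images.
- wheel_stand: Bench stand that is screwed down: dark 200 x 200 mm foot, round aluminium plate 240 mm across whose top is 45 mm above the bench, and a 40 mm column beside it. Origin: on the bench, on the wheel's axis. Its x and y lie level, z up; the column stands at x = 0, y = +155 mm of this frame. The stand turns up to 0.25 rad either way from world axes and may be on the robot's left or right.
- restraint_pivot (a point): Vertical axis of the restraint arm, in the middle of the column top, at the height of the middle of the arm's tube (157 mm above the bench); fixed, with the stand's axes.
- restraint (a joint): Angle of the black restraint arm about the column, rad. 0: against its stop, the arm pointing from the column along the stand's -y with its disc above the hub. At angle q it points along (-sin q, -cos q) in the stand's x, y. It starts 0.75 to 1.25 rad open, swung towards the robot's side, goes to 1.6, and stays where it is left (about 2 N at the tube moves it).
- restraint_bar (a point): Point in the middle of the restraint arm's square tube, 90 mm from the pivot axis. The tube is 30 mm wide and 30 mm high (142 to 172 mm above the bench) and runs from the pivot boss (54 mm across) to a spindle 155 mm from the pivot. The boss has a round blue cap up to 185 mm, the spindle a hand nut up to 185 mm.
- restraint_disc (a point): Centre of the underside of the black pressing disc, 96 mm across, at the end of the arm, 107 mm above the bench: it passes 12 mm above the wheel.
- wheel: Small black pneumatic scooter wheel with an aluminium rim, 216 mm across and 50 mm thick, about 1.1 kg, lying loose on the stand's plate. Origin: centre of its underside, 45 mm above the bench; its top is at 95 mm.
- air_station: Blue box, screwed down, 200 mm (x) x 190 mm (y) x 84 mm high, with a valve block and gate plate (122 x 46 mm, top 124 mm above the bench) along its x at y = +42 mm, a round gauge (top 122 mm) at x = 60, y = -48 mm and a regulator on the far side. Origin: centre of its underside on the bench; turns up to 0.3 rad. The lever swings in the plane y = +42 mm towards the station's +x, away from the robot.
- lever_pivot (a point): Pivot of the air lever, inside the valve block, 106 mm above the bench; fixed, with the station's axes. The lever turns about the y axis here.
- air_lever (a joint): Air lever, rad. 0: off, green mark, leaning 0.30 from upright to the station's -x. 0.35: first detent (yellow mark), nearly upright, stays there. 0.75: second stop (red mark), leaning 0.45 to +x; from beyond 0.35 a spring drives it back to 0.35. Pushed at the grip, square to the lever: 6 N to leave off (snaps over half way), 6 N all the way from 0.35 to 0.75 and to hold it.
- lever_grip (a point): Point on the axis of the lever's black grip, 105 mm from the pivot. The grip is a round bar 24 mm across, from 74 to 136 mm from the pivot; a 12 mm steel rod carries it.
- paste_tub: White tub of bead paste with an orange lid, 84 mm across, 75 mm high, on the bench on the near side of the wheel stand; bystander. Origin: centre of its underside.
- tyre_gauge: Steel pencil gauge, 104 x 18 x 18 mm, lying on the near part of the air station's top; bystander. Origin: underside, middle.
- core_driver: Red-handled valve core driver, 170 mm long, lying on the bench; bystander. Origin: underside, where handle meets shank.
- tyre_lever: Steel tyre lever with a black sleeve, 275 mm long, flat on the bench; bystander. Origin: underside, near the middle.
- soap_bottle: Clear bottle with a blue cap, 64 mm across, 170 mm high, on the robot's right; bystander. Origin: centre of its underside.
- valve_tin: Yellow tin, 60 mm across, 55 mm high; bystander. Origin: centre of its underside.
- weights_tray: Blue open tray, 100 x 150 x 45 mm, on the right of the bench; bystander. Origin: centre of its underside.

How it is judged (in metres and radians):
On the way, in this order (a step that is already met when the one before it is completed fails the run):
1. the restraint arm is swung to its stop above the hub (value of joint restraint below 0.07 rad and value of joint air_lever below 0.45 rad), for 0.2 s.
2. the air lever is past its first detent at the second stop (value of joint air_lever above 0.66 rad and value of joint restraint below 0.08 rad), for 0.3 s.
At the end, for the whole second after the job is handed in: The fingers hold the air lever at its second stop (joint above 0.66 of 0.75 rad, more than 1 N of push) while the restraint arm stays at its own stop (below 0.08 rad) with its disc within 30 mm of the wheel's axis, and the wheel lies within 15 mm of where it was (all of step 2 and contact force between the fingers and air_lever above 1 N and horizontal distance between restraint_disc and wheel below 0.03 m and distance of wheel from where it was at the start of the episode below 0.015 m); the arm keeps its last pose, push and grip.
It fails at once if the lever is pushed past its first detent while the restraint arm is not over the wheel (value of joint air_lever above 0.45 rad and value of joint restraint above 0.12 rad).
It fails at once if the lever or the restraint arm is forced or pinched (the finger contacts on it add up to more than 38 N) (contact force between the fingers and air_lever above 38 N or contact force between the fingers and restraint above 38 N).
It fails at once if the wheel is shifted, lifted or tipped (distance of wheel from where it was at the start of the episode above 0.015 m or angle between wheel's own z axis and vertical above 0.1 rad).
It fails at once if a bystander is lifted, pushed away or knocked over (more than 30 mm) (distance of any of paste_tub, tyre_gauge, core_driver, tyre_lever, soap_bottle, valve_tin, weights_tray from where it was at the start of the episode above 0.03 m).
It also fails if it takes over 54 s, if anything falls off the work surface, if the arm or the gripper's body presses on something with over 40 N, if the wrist force passes 120 N, or if a joint passes its speed limit or range.

### The arm

A 6-joint arm with a two-finger parallel gripper is mounted at the origin on the work surface. World frame = base frame: x ahead of the robot, y to its left, z up, the work surface at z = 0. Lengths are in mm, angles in rad, forces in N, time in s.
With the tool pointing down it reaches from about 350 to 875 mm from the base axis. Payload 4.2 kg.
Tool frame: the origin (TCP) lies at the very end of the fingers, on their centre line; the grasp point (between the pads) lies 19 mm behind it; z points along the fingers, y is the line along which they close (so a half turn about z gives the same grasp; the last joint's range is limited). The gripper opens to 85 mm and grips with 20 to 120 N. Pads are 22 mm wide; open, the fingers measure 114 mm over their backs; the gripper's body (76 mm by 85 mm) begins 54 mm behind the grasp point. The pads swing forward as they close: fully open they stand 13 mm farther back than shut.
Start: joints at [-1.024, 0.385, 0.008, 0, -1.194, -0.259], TCP at [177.418, -599.268, 231.312] pointing down, gripper open.
Joint ranges: [-3.14, 3.14], [-1.21, 2.06], [-1.07, 1.41], [-3.16, 2.05], [-2.99, -0.16], [-3.1, 3.1]. Speed limits (rad/s): [2.79, 2.79, 3.14, 3.14, 3.14, 3.14].

### API

Orientations are given as a unit quaternion [x, y, z, w].
In Python, from bench import arm gives the robot as it stands.
- The arm moves only by the tool servo_tool, never from a script. Its argument "rows" is a list that holds one entry, the list of rows, each a list of 7 numbers: the finger opening in mm, from 0 to 85.4, then the shift along the tool's x, y, z in mm, then the turn, a rotation vector about the tool's x, y, z in rad. A call has 1 to 10 rows; each row is the pose to reach, as a shift and turn from the pose commanded when the call began, along the tool's axes at that moment; what a row does not reach only later rows make up. A row lasts 1/8 s, in which the tool goes at most 62.5 mm and 10.7 degrees, less where a joint would pass 70% of its speed; a pose out of reach is approached as far as the arm can. A call with a gripper value outside its range is refused whole. The fingers move at their own pace and stop on an object; the grip force is fixed at half the most. Time passes only in rows, so rows that repeat a pose let the fingers close. It gives the time, the measured TCP pose, the force, the opening and the grip force at its end, in the units of the state.
- arm.read_state(): the state, without advancing time (a new reading comes with each control period).
- arm.get_image(name): name is "scene" or "top" or "wrist"; returns the picture (480x640x3 uint8, red, green, blue); there is no depth.
- arm.camera_params(name): a dict with "intrinsics" (3x3 intrinsics, pixels), "R" (3x3) and "t" (3): a world point X has camera coordinates R X + t. Camera axes: x right, y down, z forward; pixel columns grow to the right and rows downward; lengths in mm; the calibration is good to about 2 mm. A picture is of the moment at which its call begins: read the wrist's pose just before it. camera_params takes no time and is no camera call; for the wrist camera it gives the pose at the moment of the call.
- arm.job_done(): hands the job in; it is judged then, once.
The state is a dict: "clock": time; "joints": joint angles; "joint_vel": joint speeds; "joint_efforts": joint torques, N m; "position": TCP position; "ee_rot": TCP orientation; "contact_force": force on the tool from outside, world axes, zero at the start; "wrist_torque": the same for the moment, N m; "gripper_width": finger opening in mm; "grasp_force": force on a finger pad.
Only numpy, scipy, OpenCV 4.12 (cv2) and the standard library are available. Lean on these libraries where they do the work, as an engineer would, in place of code of your own. Each camera call takes 0.05 s, during which the arm holds its last target. There are 200 camera calls.

## Working session

There is one attempt and no reset: what is moved stays moved. The work goes in short steps, Python scripts to look and compute and a tool call to move; the robot and the scene stay as the last step left them, time stands still between calls to the robot, and variables do not carry over. Pictures are saved under pics/ and viewed, at most 10 in all, crops included, and the job is handed in when it is done.

Besides the shell and the picture viewer there is one more tool, called in YAML: its name, and indented under it one key for each argument. servo_tool: Moves the arm, as the interface text tells. Its arguments: {"type":"object","properties":{"rows":{"type":"array"}},"required":["rows"]}

```bash
mkdir -p pics; python3 - <<'E'
from bench import arm
import cv2
for n in("top","scene"):
    cv2.imwrite(f"pics/{n}0.png",arm.get_image(n)[:,:,::-1])
    p=arm.camera_params(n);print(n,p)
s=arm.read_state();print(s)
E
```

```text
top {'intrinsics': array([[622.55695266,   0.        , 319.50869552],
       [  0.        , 622.55695266, 240.44256544],
       [  0.        ,   0.        ,   1.        ]]), 'R': array([[ 0.01995556, -0.99968834,  0.01500021],
       [-0.99650633, -0.02110454, -0.08080677],
       [ 0.08109816, -0.01333526, -0.99661691]]), 't': array([-108.64113546,  451.97019926, 1794.86323514])}
scene {'intrinsics': array([[489.71932411,   0.        , 318.72904134],
       [  0.        , 489.71932411, 249.7832727 ],
       [  0.        ,   0.        ,   1.        ]]), 'R': array([[-0.56855587,  0.82264316,  0.00156693],
       [ 0.63220093,  0.43815212, -0.63901855],
       [-0.52637079, -0.36232713, -0.76918973]]), 't': array([ 314.52773178, -166.38338735, 1326.9273526 ])}
{'clock': 0.1, 'joints': array([-1.02438878e+00,  3.85494116e-01,  6.77818968e-03, -4.47413131e-04,
       -1.19401167e+00, -2.58563953e-01]), 'joint_vel': array([-0.0001212 , -0.00140444,  0.00301101,  0.00138164,  0.00047007,
       -0.00041225]), 'joint_efforts': array([-5.57683215e-04, -3.93319845e+01,  1.88928777e+01,  4.19793516e+00,
       -2.60190034e-03,  1.06980856e-06]), 'position': array([ 177.2799794 , -598.78920108,  230.32655313]), 'ee_rot': array([-1.43343732e-01,  9.89672470e-01,  9.69918567e-04, -1.86926296e-04]), 'contact_force': array([-0.16837696,  0.81405769,  0.74184268]), 'wrist_torque': array([ 0.01118134, -0.01517695,  0.00959359]), 'grasp_force': 0.0, 'gripper_width': 85.47441169184813}
```

View pics/top0.png

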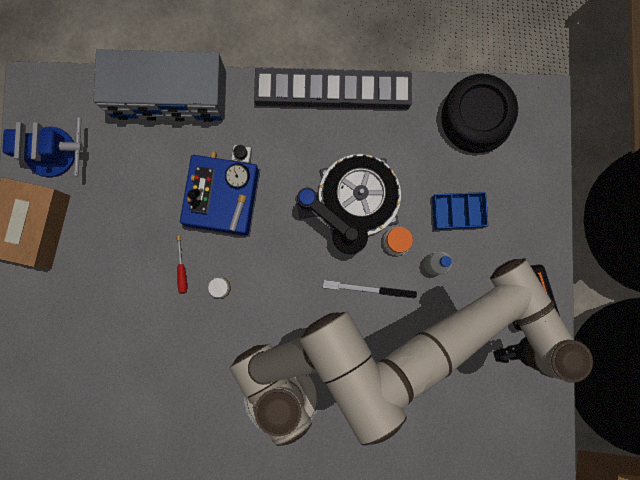

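View pics/scene0.png

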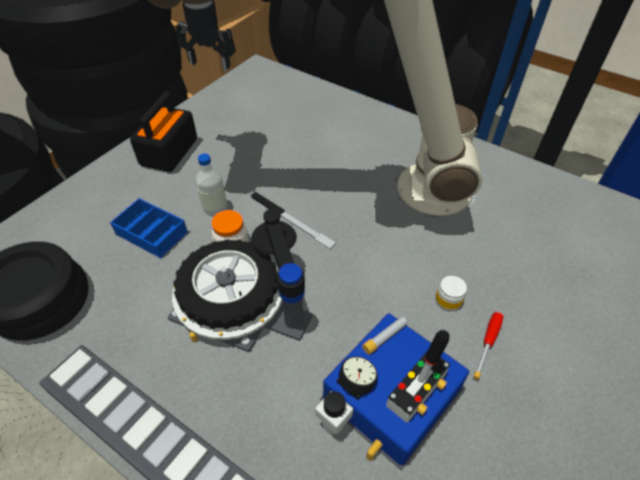

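The top view shows the column cap at about (307,197), the arm's nut at about (351,234) and the hub at about (361,192). The station is at about (219,195), with its lever grip near (195,195). I'll zoom in for accuracy.

```bash
python3 - <<'E'
import cv2,numpy as np
a=cv2.imread("pics/top0.png")
c=a[140:260,170:270];d=a[145:265,285:415]
c=cv2.resize(c,None,fx=3.5,fy=5*.7,interpolation=cv2.INTER_CUBIC);d=cv2.resize(d,None,fx=3.4,fy=3.5,interpolation=cv2.INTER_CUBIC)
cv2.imwrite("pics/crop.png",np.hstack([c,d])[:, :800])
E
cat > h.py <<'E'
from bench import arm
import numpy as np
P={n:arm.camera_params(n) for n in("top","scene")}
def ray(n,uv):
    p=P[n];d=p["R"].T@np.linalg.inv(p["intrinsics"])@np.array([*uv,1.]);c=-p["R"].T@p["t"];return c,d
def at(n,uv,z):
    c,d=ray(n,uv);return c+d*(z-c[2])/d[2]
def px(n,X):
    p=P[n];q=p["intrinsics"]@(p["R"]@np.asarray(X,float)+p["t"]);return q[:2]/q[2]
E
python3 - <<'E'
from h import *
for k,uv,z in [("cap",(307,197),185),("nut",(351,234),185),("hub",(361,192),90),("tub",(399,239),75),("soap",(445,262),165)]: print(k,at("top",uv,z).round(0))
E
```

```text
cap [556. -62. 185.]
nut [ 460. -180.  185.]
hub [ 588. -213.   90.]
tub [ 458. -323.   75.]
soap [ 391. -435.  165.]
```

View pics/crop.png

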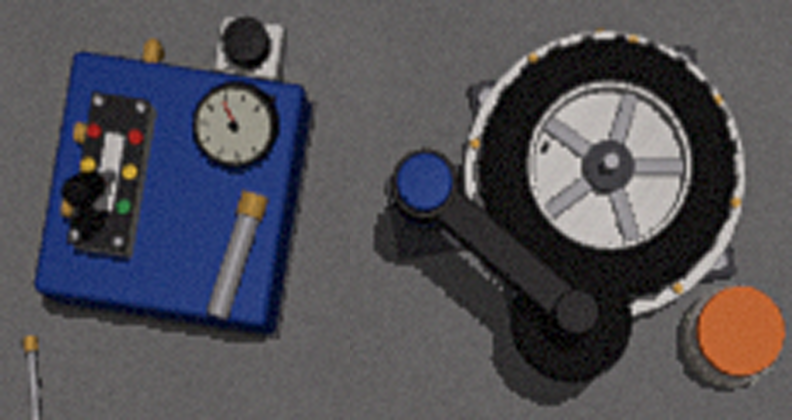

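The crop shows the box top corners at full-image pixels (192,155), (257,165), (248,232) and (181,222). The gate plate centre is at (202,190), and the grip leans towards the robot.

```bash
cat >> h.py <<'E'
from scipy.optimize import least_squares
def pose(p,q):
    c,s=np.cos(p[2]),np.sin(p[2]);return np.array([p[0]+c*q[0]-s*q[1],p[1]+s*q[0]+c*q[1],q[2]])
obs=[((100,95,84),(192.3,154.9)),((100,-95,84),(257.4,165.1)),((-100,-95,84),(247.7,232)),((-100,95,84),(180.9,222.3)),((0,42,124),(202.1,190.3))]
S=least_squares(lambda p:np.ravel([px("top",pose(p,m))-u for m,u in obs]),[600,250,-.15])
st=S.x
C=at("top",(306.8,197),185);H=at("top",(360.9,192.4),90);N=at("top",(351.5,234.1),185)
b=np.arctan2(-(C-H)[0],(C-H)[1])
def bar(q,r=95,off=0):
    a=np.array([-np.sin(q),-np.cos(q)]);nb=np.array([-np.cos(q),np.sin(q)])
    v=r*a+off*nb;c,s=np.cos(b),np.sin(b)
    return C[:2]+[c*v[0]-s*v[1],s*v[0]+c*v[1]]
def grip(t,d=105):
    t-=.3;return pose(st,(d*np.sin(t),42,106+d*np.cos(t)))
def rel(X):  # target xyz -> shift in tool axes
    from scipy.spatial.transform import Rotation as R
    s=arm.read_state();return R.from_quat(s["ee_rot"]).inv().apply(np.array(X)-s["position"])
E
python3 - <<'E'
from h import *
print("station",st.round(3),S.fun.round(1));print("C",C,"H",H,"b",b,np.hypot(*(C-H)[:2]))
d=(N-C)[:2];w=[np.cos(b)*d[0]+np.sin(b)*d[1],-np.sin(b)*d[0]+np.cos(b)*d[1]];q=np.arctan2(-w[0],-w[1]);print("q",q,np.hypot(*d))
for g in(0,.35,.75):print("grip",g,grip(g).round(0),px("scene",grip(g)).round(0),px("top",grip(g)).round(0))
for k in(q,.6,.3,0):
    print(round(k,2),bar(k,95,35).round(0))
X=[*bar(q,95,55),231];print(X,rel(X).round(0))
E
```

```text
station [ 5.75129e+02  1.85999e+02 -1.23000e-01] [-0.5 -0.6  0.8 -1.2 -0.2  1.5 -0.4  1.5  0.2 -1.1]
C [555.83339825 -60.9802927  185.        ] H [ 586.70705517 -212.37072125   90.        ] b 0.20117538258316406 154.5064547145267
q 0.8764496191668116 154.47587547750857
grip 0 [549. 231. 206.] [438. 343.] [195. 196.]
grip 0.35 [585. 227. 211.] [425. 356.] [197. 182.]
grip 0.75 [626. 222. 201.] [410. 377.] [200. 168.]
0.88 [ 469. -113.]
0.6 [ 487. -135.]
0.3 [ 512. -152.]
0 [ 541. -161.]
[np.float64(453.51836067583463), np.float64(-100.75004360232346), 231] [-406.  399.    0.]
```

servo_tool:
  rows:
    - [[0, -40, 40, 0, 0, 0, 0.04], [0, -81, 80, 0, 0, 0, 0.08], [0, -122, 120, 0, 0, 0, 0.12], [0, -162, 160, 0, 0, 0, 0.16], [0, -203, 200, 0, 0, 0, 0.2], [0, -244, 240, 0, 0, 0, 0.25], [0, -284, 280, 0, 0, 0, 0.3], [0, -325, 320, 0, 0, 0, 0.35], [0, -366, 360, 0, 0, 0, 0.38], [0, -406, 399, 0, 0, 0, 0.41]]

```text
clock: 1.35
position: [453.8, -99.6, 231.2]
ee_rot: [0.061, 0.998, 0.0, -0.0]
contact_force: [1.6, 0.1, 0.2]
gripper_width: -0.2
grasp_force: 0.0
```

```bash
python3 - <<'E'
from h import *
s=arm.read_state();print(s["position"],s["ee_rot"],s["contact_force"],s["gripper_width"])
print("down",rel([453,-101,150]).round(1))
for k in(.876,.6,.4,.2,.05,0):print(k,rel([*bar(k,95,29),150]).round(1))
E
```

```text
[453.82102773 -99.56408759 231.23679651] [ 6.13468891e-02  9.98116504e-01  2.61368454e-05 -5.78688891e-05] [1.55419687 0.12864    0.17175136] -0.15400293453885405
down [ 0.6 -1.5 81.2]
0.876 [-22.  -14.9  81.2]
0.6 [-42.7 -32.7  81.2]
0.4 [-60.4 -41.7  81.2]
0.2 [-79.5 -47.1  81.2]
0.05 [-94.3 -48.5  81.2]
0 [-99.3 -48.5  81.2]
```

servo_tool:
  rows:
    - [[0, 0, 0, 40, 0, 0, 0], [0, 0, 0, 81, 0, 0, 0], [0, -11, -7, 81, 0, 0, 0], [0, -22, -15, 81, 0, 0, 0], [0, -32, -24, 81, 0, 0, 0], [0, -43, -33, 81, 0, 0, 0], [0, -52, -37, 81, 0, 0, 0], [0, -60, -42, 81, 0, 0, 0], [0, -70, -45, 81, 0, 0, 0], [0, -80, -47, 81, 0, 0, 0]]

```text
clock: 2.6
position: [527.3, -158.0, 150.2]
ee_rot: [0.061, 0.998, -0.0, -0.001]
contact_force: [-2.8, 2.8, 0.1]
gripper_width: 0.5
grasp_force: 1.5
```

```bash
python3 - <<'E'
from h import *
import cv2
s=arm.read_state();print(s["position"],s["contact_force"])
cv2.imwrite("pics/s1.png",arm.get_image("scene")[100:350,100:400,::-1])
E
```

```text
[ 527.29271514 -158.0457205   150.22050953] [-2.82084664  2.83984628  0.06939882]
```

View pics/s1.png

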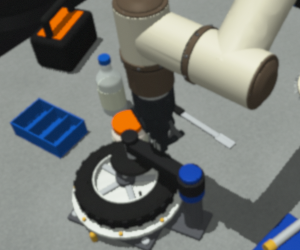

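The arm is swinging with the finger, and its nut is near the hub at crop (130,140). I'll continue gently to the stop.

servo_tool:
  rows:
    - [[0, -4, -0.5, 0, 0, 0, 0], [0, -8, -1, 0, 0, 0, 0], [0, -11, -1, 0, 0, 0, 0], [0, -14, -1, 0, 0, 0, 0], [0, -14, -1, 0, 0, 0, 0]]

```text
clock: 3.28
position: [541.5, -160.6, 150.3]
ee_rot: [0.061, 0.998, -0.0, 0.0]
contact_force: [-0.5, 0.2, 0.4]
gripper_width: 0.2
grasp_force: 0.4
```

servo_tool:
  rows:
    - [[0, -2, 0, 0, 0, 0, 0], [0, -4, 0, 0, 0, 0, 0], [0, -4, 0, 0, 0, 0, 0]]

```text
clock: 3.65
position: [545.2, -161.1, 150.3]
ee_rot: [0.061, 0.998, -0.0, 0.0]
contact_force: [-1.0, 0.6, -0.6]
gripper_width: 0.2
grasp_force: 0.6
```

servo_tool:
  rows:
    - [[0, -1, 0, 0, 0, 0, 0], [0, -2, 0, 0, 0, 0, 0], [0, -2, 0, 0, 0, 0, 0]]

```text
clock: 4.03
position: [547.0, -161.3, 150.3]
ee_rot: [0.061, 0.998, -0.0, 0.0]
contact_force: [-1.8, 0.4, -0.1]
gripper_width: 0.0
grasp_force: 0.7
```

servo_tool:
  rows:
    - [[0, -1, 0, 0, 0, 0, 0], [0, -2, 0, 0, 0, 0, 0], [0, -2, 0, 0, 0, 0, 0]]

```text
clock: 4.4
position: [549.0, -161.5, 150.3]
ee_rot: [0.061, 0.998, -0.0, 0.0]
contact_force: [-2.1, 0.9, -0.7]
gripper_width: 0.1
grasp_force: 0.7
```

servo_tool:
  rows:
    - [[0, -1, 0, 0, 0, 0, 0], [0, -2, 0, 0, 0, 0, 0], [0, -2, 0, 0, 0, 0, 0]]

```text
clock: 4.78
position: [549.2, -161.6, 150.2]
ee_rot: [0.061, 0.998, 0.0, -0.002]
contact_force: [-6.2, 2.0, 2.9]
gripper_width: -0.0
grasp_force: 2.6
```

servo_tool:
  rows:
    - [[0, 0, 0, 0, 0, 0, 0], [0, 0, 0, 0, 0, 0, 0], [0, 10, 0, 0, 0, 0, 0], [0, 25, 0, -10, 0, 0, 0], [0, 35, 0, -40, 0, 0, 0], [0, 40, 0, -80, 0, 0, 0], [0, 40, 0, -80, 0, 0, 0]]

```text
clock: 5.65
position: [512.8, -157.2, 235.3]
ee_rot: [0.061, 0.998, -0.0, 0.005]
contact_force: [-0.3, -0.3, 0.5]
gripper_width: 0.2
grasp_force: 0.0
```

```bash
python3 - <<'E'
from h import *
import cv2
s=arm.read_state();print(s["position"],s["contact_force"])
cv2.imwrite("pics/t1.png",cv2.resize(arm.get_image("top")[140:260,170:420,::-1],None,fx=3,fy=3,interpolation=cv2.INTER_CUBIC))
for q in(0,.07):print("nut px at q",q,px("top",[*bar(q,155),185]).round(1))
print(rel([*pose(st,(-85,42,0))[:2],230]).round(0),rel(pose(st,(-85,42,190))).round(0))
E
```

```text
[ 512.81607895 -157.22409272  235.28574991] [-0.26847624 -0.31500239  0.47384946]
nut px at q 0 [364.  186.8]
nut px at q 0.07 [364.6 190.7]
[ 64. 390.   3.] [ 64. 390.  43.]
```

View pics/t1.png

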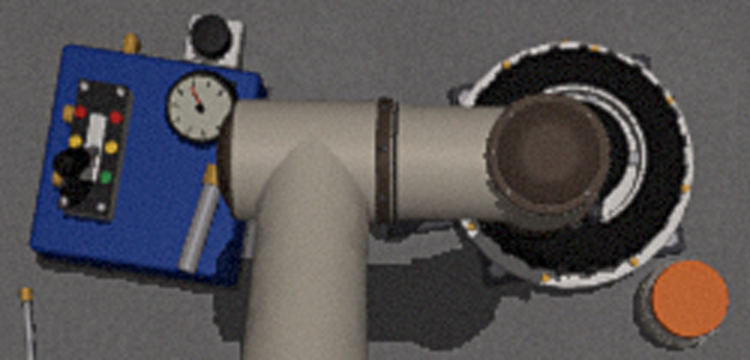

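The arm hides the nut, but the wheel is undisturbed. I'll move to the lever and check the restraint from there.

servo_tool:
  rows:
    - [[0, 20, 50, 0, 0, 0, 0], [0, 40, 100, 0, 0, 0, 0], [0, 64, 150, 0, 0, 0, 0], [0, 64, 200, 0, 0, 0, 0], [0, 64, 250, 0, 0, 0, 0], [0, 64, 300, 0, 0, 0, 0], [0, 64, 350, 0, 0, 0, 0], [0, 64, 390, 0, 0, 0, 0], [0, 64, 390, 20, 0, 0, 0], [0, 64, 390, 43, 0, 0, 0]]

```text
clock: 6.95
position: [494.8, 238.6, 186.2]
ee_rot: [0.061, 0.998, 0.0, -0.0]
contact_force: [-0.6, -0.4, -0.9]
gripper_width: 0.0
grasp_force: 0.0
```

```bash
python3 - <<'E'
from h import *
import cv2
s=arm.read_state();print(s["position"],s["ee_rot"],s["contact_force"])
a=arm.get_image("top")[140:260,170:420,::-1];b=arm.get_image("scene")[180:400,180:500,::-1]
cv2.imwrite("pics/t2.png",np.vstack([cv2.resize(a,(600,288)),cv2.resize(b,(600,312))]))
for t in(-85,-63,-20,0,22,45):print(t,rel(pose(st,(t,42,190))).round(1))
E
```

```text
[494.75304488 238.56724618 186.15667062] [ 6.05598330e-02  9.98164563e-01  1.56558550e-05 -1.08979616e-04] [-0.58630744 -0.40705294 -0.94012235]
-85 [-2.6  1.6 -6. ]
-63 [-24.6   1.5  -6.1]
-20 [-67.6   1.5  -6.4]
0 [-87.6   1.5  -6.5]
22 [-109.6    1.5   -6.6]
45 [-132.6    1.5   -6.7]
```

View pics/t2.png

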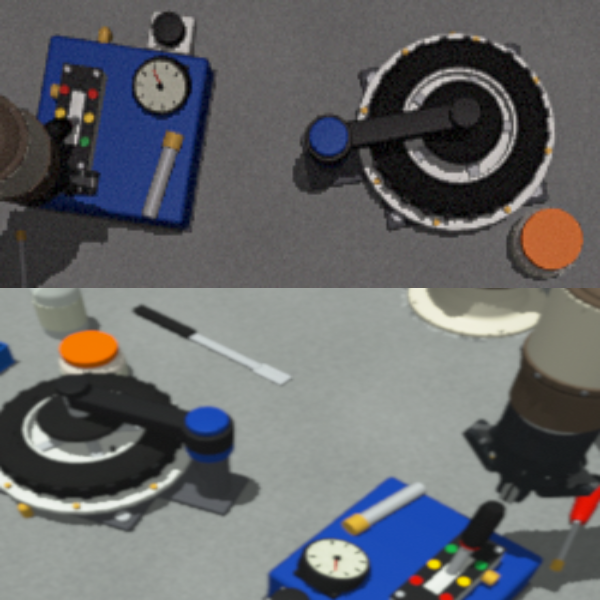

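The nut is at about (364,186), so the restraint is at q≈0 and the wheel is centred under the disc. Now I push the lever.

servo_tool:
  rows:
    - [[0, -10, 1.5, -4, 0, 0, 0], [0, -20, 1.5, -5, 0, 0, 0], [0, -27, 1.5, -5, 0, 0, 0], [0, -34, 1.5, -5, 0, 0, 0], [0, -41, 1.5, -5, 0, 0, 0], [0, -48, 1.5, -5, 0, 0, 0], [0, -55, 1.5, -5, 0, 0, 0], [0, -62, 1.5, -5, 0, 0, 0]]

```text
clock: 8.05
position: [558.3, 232.0, 193.6]
ee_rot: [0.061, 0.998, 0.001, 0.001]
contact_force: [0.3, -0.3, 0.0]
gripper_width: -0.0
grasp_force: 0.0
```

servo_tool:
  rows:
    - [[0, -6, 0, 0, 0, 0, 0], [0, -12, 0, 0, 0, 0, 0], [0, -18, 0, 0, 0, 0, 0], [0, -24, 0, 0, 0, 0, 0], [0, -28, 0, 0, 0, 0, 0]]

```text
clock: 8.68
position: [582.9, 228.4, 191.9]
ee_rot: [0.061, 0.998, -0.001, -0.002]
contact_force: [-7.8, 2.0, 4.2]
gripper_width: 0.1
grasp_force: 3.9
```

servo_tool:
  rows:
    - [[0, -4, 0, 0, 0, 0, 0], [0, -8, 0, 0, 0, 0, 0], [0, -11, 0, 0, 0, 0, 0], [0, -11, 0, 0, 0, 0, 0]]

```text
clock: 9.18
position: [593.7, 226.9, 190.6]
ee_rot: [0.061, 0.998, -0.001, -0.003]
contact_force: [-5.1, 1.9, -1.4]
gripper_width: -0.1
grasp_force: 2.4
```

servo_tool:
  rows:
    - [[0, -2, 0, 0, 0, 0, 0], [0, -4, 0, 0, 0, 0, 0], [0, -4, 0, 0, 0, 0, 0]]

```text
clock: 9.55
position: [597.1, 226.4, 190.0]
ee_rot: [0.061, 0.998, -0.001, -0.004]
contact_force: [-5.5, 2.2, -1.0]
gripper_width: 0.1
grasp_force: 2.2
```

servo_tool:
  rows:
    - [[0, -2, 0, 0, 0, 0, 0], [0, -4, 0, 0, 0, 0, 0], [0, -4, 0, 0, 0, 0, 0]]

```text
clock: 9.93
position: [599.2, 225.8, 189.7]
ee_rot: [0.061, 0.998, -0.002, -0.006]
contact_force: [-10.9, 2.5, 1.0]
gripper_width: -0.0
grasp_force: 4.8
```

servo_tool:
  rows:
    - [[0, -2, 0, 0, 0, 0, 0], [0, -3, 0, 0, 0, 0, 0], [0, -3, 0, 0, 0, 0, 0]]

```text
clock: 10.3
position: [599.6, 225.7, 189.5]
ee_rot: [0.061, 0.998, -0.002, -0.008]
contact_force: [-17.8, 3.8, 3.5]
gripper_width: -0.0
grasp_force: 8.7
```

servo_tool:
  rows:
    - [[0, 0, 0, 0, 0, 0, 0], [0, 0, 0, 0, 0, 0, 0], [0, 0, 0, 0, 0, 0, 0], [0, 0, 0, 0, 0, 0, 0]]

```text
clock: 10.8
position: [599.6, 225.7, 189.6]
ee_rot: [0.061, 0.998, -0.002, -0.008]
contact_force: [-18.2, 4.5, 4.2]
gripper_width: -0.1
grasp_force: 8.7
```

```bash
python3 - <<'E'
from h import *
import cv2
cv2.imwrite("pics/s3.png",cv2.resize(arm.get_image("scene")[180:440,180:500,::-1],None,fx=2,fy=2))
print(arm.read_state()["contact_force"])
E
```

```text
[-16.95300024   3.5156003    3.62429995]
```

View pics/s3.png

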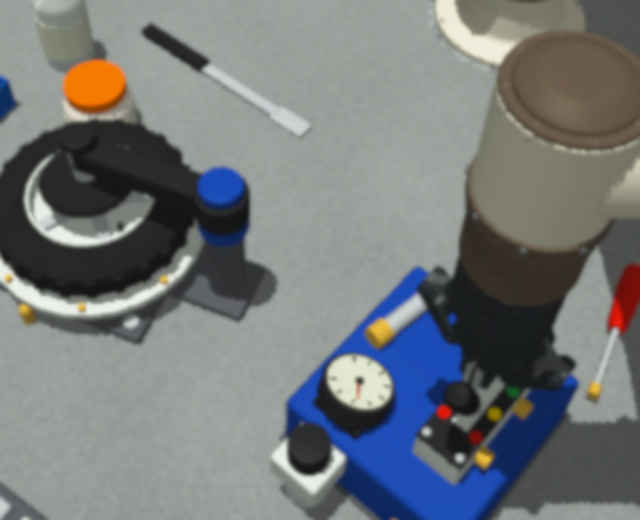

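The grip is at full-image pixel (410,378), against a prediction of (410,377) for the second stop. The restraint is still over the hub.

```bash
python3 -c "
from bench import arm
print(arm.job_done())"
```

```text
the job is handed in; nothing more can be done
None
```

I pushed the restraint arm to its stop over the hub, then the air lever to its second stop at the red mark, and handed the job in at about 11 s with the fingers still holding the lever at about 18 N; no verdict was returned.

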